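# Change the plate of the gem sieve

## Robot

A 6-joint arm with a two-finger parallel gripper is mounted at the origin on a cart in front of the work surface, level with it; the furniture and walls round the work are solid. World frame = base frame: x ahead of the robot, y to its left, z up, the work surface at z = 0. Lengths are in m, angles in rad, forces in N, time in s.
With the tool pointing down it reaches from about 0.425 to 0.95 m from the base axis. Payload 14.7 kg.
Tool frame: the origin (TCP) lies at the very end of the fingers, on their centre line; the grasp point (between the pads) lies 19 mm behind it; z points along the fingers, y is the line along which they close (so a half turn about z gives the same grasp; the last joint's range is limited). The gripper opens to 85 mm and grips with 20 to 120 N. Pads are 22 mm wide; open, the fingers measure 114 mm over their backs; the gripper's body (76 mm by 85 mm) begins 54 mm behind the grasp point. The pads swing forward as they close: fully open they stand 13 mm farther back than shut.
Start: joints at [-1.288, 0.48, 1.596, -0, 1.065, -0.047], TCP at [0.211, -0.615, 0.231] pointing down, gripper open.
Joint ranges: [-2.75, 2.75], [-0.82, 2.05], [0.23, 2.67], [-1.56, 4.7], [0.09, 2.69], [-2.92, 2.92]. Speed limits (rad/s): [1.89, 1.89, 2.39, 3.01, 3.01, 3.01].

## Interface

Orientations are given as a rotation vector (axis times angle).
In Python, from workcell import * gives the robot as it stands.
- The arm moves only by the tool carry_out, never from a script. Its argument "plan" is a list of rows, each a list of 7 numbers: the turn, a rotation vector about the tool's x, y, z in a scale on which 1.0 is 120 degrees, then the shift along the tool's x, y, z in parts of the range, where 1.0 means 0.5 m, then the closure, from -1 (fully open) to 1 (shut). In form: [[rx, ry, rz, dx, dy, dz, grip], ...]. A call has 1 to 20 rows; each row is the pose to reach, as a shift and turn from the pose commanded when the call began, along the tool's axes at that moment; what a row does not reach only later rows make up. A row lasts 1/12 s, in which the tool goes at most 41.7 mm and 7.16 degrees, less where a joint would pass 70% of its speed; a pose out of reach is approached as far as the arm can. A shift or turn number past 1, either way, is cut back to 1. A call with a gripper value outside its range is refused whole. The fingers move at their own pace and stop on an object; the grip force is fixed at half the most. Time passes only in rows, so rows that repeat a pose let the fingers close. It gives the time, the measured TCP pose, the force, the opening and the grip force at its end, in the units of the state.
- observe(): the state, without advancing time (a new reading comes with each control period).
- get_image(name): name is "scene" or "side" or "wrist"; returns a dict with "color" (480x640x3 uint8, blue, green, red), "fov_y" (degrees; the focal length in pixels is half the picture's height over the tangent of half this angle, whatever the lens; pixels are square), "cx", "cy" (the principal point, pixels), "pose" (4x4, takes a point from camera to world coordinates); the wrist camera has in their place "mount" (4x4, takes a point from camera to tool coordinates, whose origin is the TCP and whose axes are the flange's). Camera axes: x right, y down, z forward; pixel columns grow to the right and rows downward; lengths in m; the calibration is good to about 2 mm. A picture is of the moment at which its call begins: read the wrist's pose just before it. There is no depth.
- close_job(): hands the job in; it is judged then, once.
The state is a dict: "t": time; "joint_positions": joint angles; "qd": joint speeds; "joint_efforts": joint torques, N m; "ee_pos": TCP position; "orientation": TCP orientation; "ft_force": force on the tool from outside, world axes, zero at the start; "torque": the same for the moment, N m; "finger_gap": finger opening in m; "finger_force": force on a finger pad.
Only numpy, scipy, OpenCV 4.12 (cv2) and the standard library are available. Lean on these libraries where they do the work, as an engineer would, in place of code of your own. Each camera call takes 0.05 s, during which the arm holds its last target. There are 200 camera calls.

## Task

Change the gem sieve over to its slotted plate: lift off the funnel and stand it upright on the felt wheel, then set the sieve ring over the wooden push-out post so that its coarse plate is pushed up out of it, and lay that plate flat, rim up, in the white tray. Fit the slotted plate in the ring, rim up and fully home, and rebuild the sieve on the catch pan as it stood, ring first and funnel on top, each fully seated. Leave the spare plate with the fine holes where it lies.

Things in the scene. Friction and masses are not known exactly. Their poses are not given: they have to be found in the camera images.
- funnel: Aluminium funnel, open through, loose, 100 g, 36 mm tall; origin in the middle of its underside, z up. Tapered spigot 52-56 mm across to 6 mm up, flange 70 mm across from 6 to 10 mm, barrel 60 mm across above (grip here), bore 44-56 mm. Starts on the sieve ring: flange on the ring's rim, spigot in its mouth (2 mm play), origin 18 mm above the ring's. Elsewhere it stands on its spigot.
- sieve_ring: Brass ring, loose, 120 g, 66 mm across, 24 mm tall; origin in the middle of its underside, z up. Bore 58 mm, flared to 62 mm in the top 4 mm; at the bottom a lip 4 mm thick leaves a hole 42 mm across. A plate drops in from above and rests loose on the lip, its origin 4 mm above the ring's. Starts in the catch pan, under the funnel, holding the coarse plate.
- coarse_plate: Sieve plate with seven round holes of 10.5 mm, dark steel, loose, 45 g: a shallow round dish 53 mm across, 10 mm tall, flat perforated bottom, upright rim; origin in the middle of its underside, z up (rim up). Starts in the sieve ring, seen down through the funnel, too deep to be gripped there.
- slotted_plate: Sieve plate with four long parallel slots 5.6 mm wide, otherwise like the coarse plate: dark steel, loose, 45 g, 53 mm across, 10 mm tall, origin in the middle of its underside, z up (rim up). Starts rim up on the bench top.
- fine_plate: Sieve plate with some sixty round holes of 2.8 mm, otherwise like the coarse plate, loose. It lies rim up on the bench top and stays there.
- catch_pan: Steel catch pan, fixed, a low round cup 92 mm across, 29 mm tall; origin in the middle of its underside, z up. The ring stands inside its rim on a level seat 22 mm above the origin; the seat is 70 mm across and the rim round it flares to 82 mm at its top, so that a ring let down within 7 mm of centre slides home.
- push_post: Turned wooden post, fixed, 30 mm across, on a round foot 72 mm across and 8 mm thick; flat top 42 mm above the origin (middle of the underside, z up). The ring goes down over it onto the foot (ring origin 8 mm above the post's); the plate stays on top, its underside 10 mm above the ring's rim. A plate lying on the post is taken up by the lip when the ring is lifted.
- felt_wheel: Grey felt wheel lying flat, fixed, 86 mm across, 20 mm thick; origin in the middle of its underside, z up. Wheel, pan and post change places; one of them stands in front of the polisher's hanging mesh guard, which is solid and reaches from x 0.54 m back, y 0.05 to 0.29 m, z 0.06 to 0.27 m: keep the gripper in front of it.
- white_tray: White tray, fixed, 141 mm along its x, 151 mm along its y, 28 mm tall; origin in the middle of its underside, z up. Floor 3 mm thick, 116 by 126 mm, thin walls.

How it is judged:
By the outcome, as a careful person would: the job done as asked, in the order asked, and still so for the second after the job is handed in, with the robot touching nothing.
It also fails if it takes over 125 s, if anything falls off the work surface, if the arm or the gripper's body presses on something with over 40 N, if the wrist force passes 120 N, or if a joint passes its speed limit or range.

## Working session

There is one attempt and no reset: what is moved stays moved. The work goes in short steps, Python scripts to look and compute and a tool call to move; the robot and the scene stay as the last step left them, time stands still between calls to the robot, and variables do not carry over. Pictures are saved under pics/ and viewed, at most 14 in all, crops included, and the job is handed in when it is done.

Besides the shell and the picture viewer there is one more tool, called in YAML: its name, and indented under it one key for each argument. carry_out: Moves the arm, as the interface text tells. Its arguments: {"type":"object","properties":{"plan":{"type":"array"}},"required":["plan"]}

```bash
mkdir -p pics; ls; python3 - <<'E'
from workcell import *
import cv2,numpy as np
print(observe())
for n in("scene","side"):
    d=get_image(n); cv2.imwrite(f"pics/{n}0.png",d["color"]); print(n,d["fov_y"],d["cx"],d["cy"],np.round(d["pose"],4).tolist())
d=get_image("wrist");print(d["fov_y"],d["cx"],d["cy"],np.round(d["mount"],4).tolist())
E
```

```text
pics
{'t': 0.0, 'joint_positions': array([-1.28758768e+00,  4.80806893e-01,  1.59687201e+00, -7.91462789e-06,
        1.06509394e+00, -4.66208195e-02]), 'qd': array([ 0.00071089,  0.00104489, -0.00132716,  0.00032177,  0.00147674,
        0.00099508]), 'joint_efforts': array([-3.43377673e-03, -9.50639391e+01, -4.30186486e+01, -1.56815177e-04,
        1.26196668e-02,  1.34646291e-05]), 'ee_pos': array([ 0.21041346, -0.61456926,  0.23068927]), 'orientation': array([-3.09781242e+00, -5.15563369e-01,  2.29496780e-04]), 'ft_force': array([0.05943137, 0.32665764, 0.23015327]), 'torque': array([ 0.00804469, -0.02202242, -0.01711488]), 'finger_force': 0.0, 'finger_gap': 0.08522774539911557}
scene 57.70497972939795 320.02182585715053 240.46031367441472 [[-0.6399, -0.3857, 0.6647, -0.2355], [-0.7682, 0.3446, -0.5395, 0.5904], [-0.0209, -0.8558, -0.5168, 0.613], [0.0, 0.0, 0.0, 1.0]]
side 46.939712143547055 320.82805258766405 237.45540815572187 [[0.9951, 0.0825, -0.0549, 0.5823], [0.0987, -0.8761, 0.4719, -0.6584], [-0.0092, -0.475, -0.8799, 1.3373], [0.0, 0.0, 0.0, 1.0]]
61.86208614211087 321.4981544666787 235.57857627909507 [[-0.0014, -0.9522, -0.3056, 0.0793], [1.0, -0.0011, -0.0012, 0.0], [0.0008, -0.3056, 0.9522, -0.1423], [0.0, 0.0, 0.0, 1.0]]
```

View pics/scene0.png

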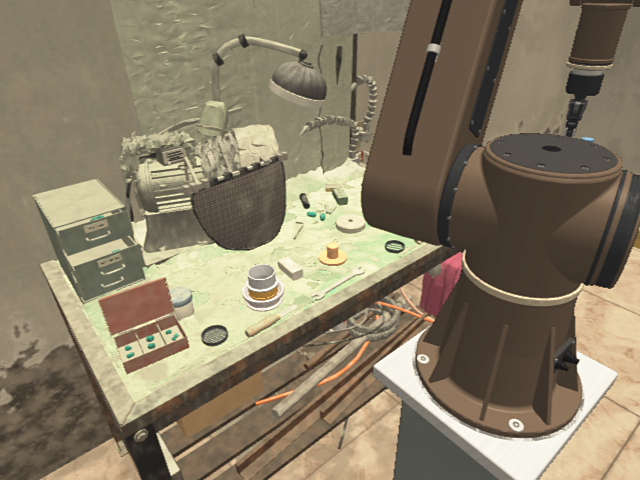

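View pics/side0.png

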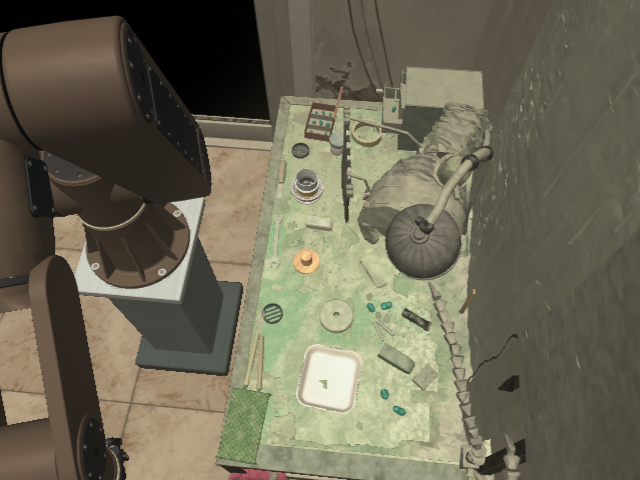

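Scene and side both show the stack on the pan at (307,185) in side, the post at (306,260), the wheel at (336,316) and the tray at (329,378). One plate is at (272,314) with what look like stripes, the other at (300,150).

```bash
cat > h.py <<'E'
from workcell import *
import cv2,numpy as np
from scipy.spatial.transform import Rotation as R
def cam(n):
    s=observe(); d=get_image(n)
    if n=="wrist":
        T=np.eye(4);T[:3,:3]=R.from_rotvec(s["orientation"]).as_matrix();T[:3,3]=s["ee_pos"]
        d["pose"]=T@d["mount"]
    d["f"]=240/np.tan(np.radians(d["fov_y"]/2)); return d
def at(d,u,v,z):
    r=d["pose"][:3,:3]@[(u-d["cx"])/d["f"],(v-d["cy"])/d["f"],1]; o=d["pose"][:3,3]
    return o+r*(z-o[2])/r[2]
def proj(d,P):
    q=(np.asarray(P)-d["pose"][:3,3])@d["pose"][:3,:3]; return q[...,:2]/q[...,2:]*d["f"]+[d["cx"],d["cy"]]
def rel(p,tz=None):
    "shift in tool axes from current measured pose to world point p"
    s=observe(); return R.from_rotvec(s["orientation"]).inv().apply(np.asarray(p)-s["ee_pos"])
E
python3 - <<'E'
from h import *
d=cam("side")
for n,u,v,z in [("funnel top",307.5,176,.076),("panrim",306,188,.029),("posttop",306,256,.042),("foot",306,262,.008),("wheeltop",336,314,.02),("slot",272.5,313.5,.01),("fine",300.5,150,.01),("tray",329,377,.003)]: print(n,at(d,u,v,z).round(3))
d=cam("scene")
for n,u,v,z in [("funnel top",261,270,.076),("posttop",333,247,.042),("foot",332.5,258,.008),("wheeltop",350,222,.02),("slot",395,245.5,.01),("fine",214.5,334,.01)]: print(n,at(d,u,v,z).round(3))
s=observe();print(R.from_rotvec(s["orientation"]).as_matrix().round(3))
img=cam("side");c=img["color"][130:340,240:370];cv2.imwrite("pics/c1.png",cv2.resize(c,None,fx=2.8,fy=2.8,interpolation=cv2.INTER_CUBIC))
E
```

```text
funnel top [0.448 0.206 0.076]
panrim [0.443 0.197 0.029]
posttop [ 0.468 -0.022  0.042]
foot [ 0.467 -0.023  0.008]
wheeltop [ 0.56  -0.166  0.02 ]
slot [ 0.399 -0.177  0.01 ]
fine [0.41  0.343 0.01 ]
tray [ 0.556 -0.322  0.003]
funnel top [0.445 0.204 0.076]
posttop [ 0.453 -0.01   0.042]
foot [ 0.456 -0.01   0.008]
wheeltop [ 0.548 -0.156  0.02 ]
slot [ 0.39  -0.169  0.01 ]
fine [0.403 0.348 0.01 ]
[[ 0.946  0.324 -0.   ]
 [ 0.324 -0.946  0.001]
 [ 0.    -0.001 -1.   ]]
```

View pics/c1.png

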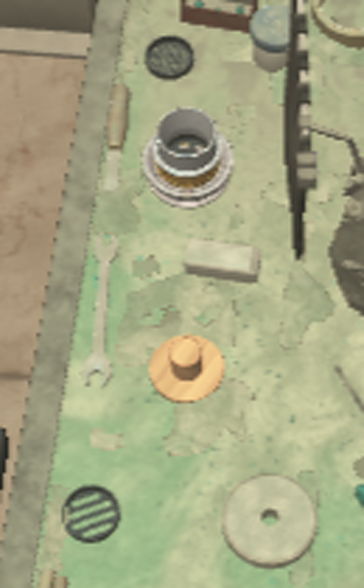

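The crop confirms that the plate at side (272,314) has slots and the one at (300,150) has fine holes. I'll move to a viewpoint with tool x along world y and tool y along world x.

Units first: shifts go in shares of 0.5 m and turns go in shares of 120 degrees. So 0.4885 m / 0.5 = 0.977, -0.377 m / 0.5 = -0.754, -71.1 degrees / 120 = -0.5925.

carry_out:
  plan:
    - [0, 0, -0.5925, 0.977, -0.754, -0.1, -1]
    - [0, 0, -0.5925, 0.977, -0.754, -0.1, -1]
    - [0, 0, -0.5925, 0.977, -0.754, -0.1, -1]
    - [0, 0, -0.5925, 0.977, -0.754, -0.1, -1]
    - [0, 0, -0.5925, 0.977, -0.754, -0.1, -1]
    - [0, 0, -0.5925, 0.977, -0.754, -0.1, -1]
    - [0, 0, -0.5925, 0.977, -0.754, -0.1, -1]
    - [0, 0, -0.5925, 0.977, -0.754, -0.1, -1]
    - [0, 0, -0.5925, 0.977, -0.754, -0.1, -1]
    - [0, 0, -0.5925, 0.977, -0.754, -0.1, -1]
    - [0, 0, -0.5925, 0.977, -0.754, -0.1, -1]
    - [0, 0, -0.5925, 0.977, -0.754, -0.1, -1]
    - [0, 0, -0.5925, 0.977, -0.754, -0.1, -1]
    - [0, 0, -0.5925, 0.977, -0.754, -0.1, -1]
    - [0, 0, -0.5925, 0.977, -0.754, -0.1, -1]
    - [0, 0, -0.5925, 0.977, -0.754, -0.1, -1]
    - [0, 0, -0.5925, 0.977, -0.754, -0.1, -1]
    - [0, 0, -0.5925, 0.977, -0.754, -0.1, -1]
    - [0, 0, -0.5925, 0.977, -0.754, -0.1, -1]
    - [0, 0, -0.5925, 0.977, -0.754, -0.1, -1]

```text
t: 1.97
ee_pos: [0.55, -0.1011, 0.2813]
orientation: [-2.223, -2.22, 0.0]
ft_force: [-0.0, -0.7, 0.2]
finger_gap: 0.0853
finger_force: 0.0
```

```bash
python3 - <<'E'
from h import *
import pickle
d=cam("wrist");pickle.dump(d,open("w1.pkl","wb"));cv2.imwrite("pics/w1.png",d["color"]);s=observe();print(s["t"],s["ee_pos"],R.from_rotvec(s["orientation"]).as_matrix().round(3),s["joint_positions"].round(2))
E
```

```text
2.0167 [ 0.55008791 -0.10106178  0.28131055] [[ 0.002  1.    -0.   ]
 [ 1.    -0.002 -0.   ]
 [-0.    -0.    -1.   ]] [-0.24  0.3   1.75 -0.    1.09 -0.23]
```

View pics/w1.png

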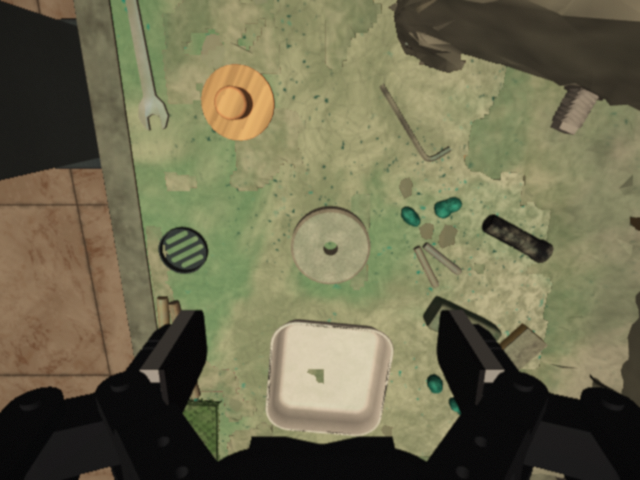

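Wrist view: post foot at (238,102), wheel at (331,246), slotted plate at (184,250) with its slots about 25° from the row axis, tray at (330,377). I'll fit circles and check them by overlay.

```bash
cat >> h.py <<'E'
def circ(d,c,r,z,col,w=None):
    a=np.linspace(0,2*np.pi,90);P=np.c_[c[0]+r*np.cos(a),c[1]+r*np.sin(a),np.full(90,z)]
    cv2.polylines(d["color"] if w is None else w,[np.round(proj(d,P)*8).astype(int)],True,col,1,cv2.LINE_AA,3)
E
python3 - <<'E'
from h import *
import pickle
d=pickle.load(open("w1.pkl","rb"))
N={"foot":(238,102,.008,.036),"top":(230.5,102,.042,.015),"wheel":(331,246,.02,.043),"slot":(183.5,250,.01,.0265),"tray":(331,374,.003,.058)}
# edge-based refinement: maximise mean gradient along projected circle
g=cv2.GaussianBlur(d["color"],(0,0),1).astype(float);G=sum(np.hypot(cv2.Sobel(g[...,k],-1,1,0),cv2.Sobel(g[...,k],-1,0,1)) for k in range(3))
from scipy.ndimage import map_coordinates
a=np.linspace(0,2*np.pi,180)
for n,(u,v,z,r) in N.items():
    c=at(d,u,v,z)
    if n!="tray":
        best=max(((map_coordinates(G,proj(d,np.c_[c[0]+x+r*np.cos(a),c[1]+y+r*np.sin(a),0*a+z]).T[::-1],order=1).mean(),x,y) for x in np.arange(-.01,.0101,.0005) for y in np.arange(-.01,.0101,.0005)))
        c=c+[best[1],best[2],0]
    print(n,c.round(4)); circ(d,c,r,z,(0,0,255))
c=d["color"][50:440,130:410];cv2.imwrite("pics/o1.png",cv2.resize(c,None,fx=1.5,fy=1.5))
E
```

```text
foot [ 0.4675 -0.0184  0.008 ]
top [ 0.4735 -0.0188  0.042 ]
wheel [ 0.5594 -0.1621  0.02  ]
slot [ 0.3989 -0.1712  0.01  ]
tray [ 0.5621 -0.3377  0.003 ]
```

View pics/o1.png

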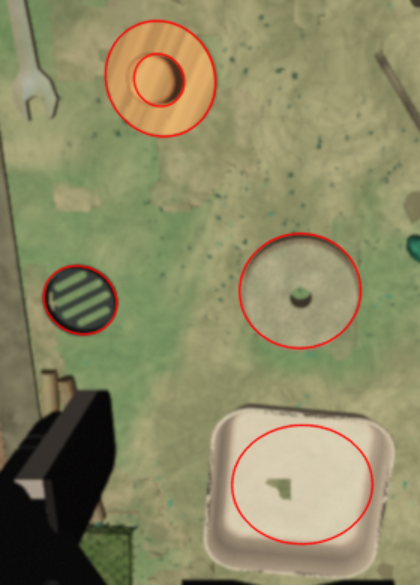

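Overlays fit the foot, wheel, plate and tray floor well. The post-top fit is pulled off by a shadow, so I'll use the foot centre. Next I'll go over the pan, keeping in front of the guard.

To row units: 0.306 m / 0.5 = 0.612, 0.12 m / 0.5 = 0.24.

carry_out:
  plan:
    - [0, 0, 0, 0, -0.08, 0, -1]
    - [0, 0, 0, 0, -0.16, 0, -1]
    - [0, 0, 0, 0, -0.216, 0.04, -1]
    - [0, 0, 0, 0.08, -0.216, 0.04, -1]
    - [0, 0, 0, 0.16, -0.216, 0.06, -1]
    - [0, 0, 0, 0.24, -0.216, 0.08, -1]
    - [0, 0, 0, 0.32, -0.216, 0.1, -1]
    - [0, 0, 0, 0.4, -0.216, 0.12, -1]
    - [0, 0, 0, 0.48, -0.216, 0.14, -1]
    - [0, 0, 0, 0.56, -0.216, 0.16, -1]
    - [0, 0, 0, 0.612, -0.216, 0.16, -1]
    - [0, 0, 0, 0.612, -0.216, 0.16, -1]
    - [0, 0, 0, 0.612, -0.216, 0.16, -1]
    - [0, 0, 0, 0.612, -0.216, 0.16, -1]

```text
t: 3.18
ee_pos: [0.4425, 0.2051, 0.2013]
orientation: [2.222, 2.221, -0.001]
ft_force: [-0.2, 0.6, -0.1]
finger_gap: 0.0851
finger_force: 0.0
```

```bash
cat >> h.py <<'E'
from scipy.ndimage import map_coordinates
def fit(d,c,r,z,rng=.01):
    g=cv2.GaussianBlur(d["color"],(0,0),1).astype(float);G=sum(np.hypot(cv2.Sobel(g[...,k],-1,1,0),cv2.Sobel(g[...,k],-1,0,1)) for k in range(3))
    a=np.linspace(0,2*np.pi,180);w=np.arange(-rng,rng+1e-6,.0005)
    b=max((map_coordinates(G,proj(d,np.c_[c[0]+x+r*np.cos(a),c[1]+y+r*np.sin(a),0*a+z]).T[::-1],order=1).mean(),x,y) for x in w for y in w)
    return np.array([c[0]+b[1],c[1]+b[2]])
E
python3 - <<'E'
from h import *
s=observe();print(s["t"],s["ee_pos"].round(4),s["ft_force"].round(1))
d=cam("wrist");d0=d["color"].copy()
L=[]
for n,r,z in[("top",.030,.076),("flange",.035,.05),("pan",.046,.029)]:
    c=fit(d,(.446,.205),r,z);print(n,c.round(4));L.append((c,r,z))
for c,r,z in L:circ(d,c,r,z,(0,0,255))
cv2.imwrite("pics/o2.png",np.hstack([d0[100:400,180:460],d["color"][100:400,180:460]]))
E
```

```text
3.1833 [0.4425 0.2051 0.2013] [-0.2  0.6 -0.1]
top [0.4445 0.2085]
flange [0.448  0.2015]
pan [0.4445 0.2045]
```

View pics/o2.png

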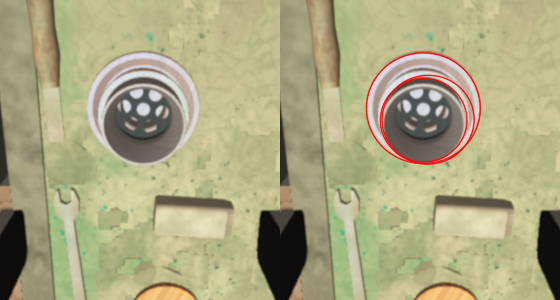

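The pan rim fits at (0.4445, 0.2045) and the funnel is concentric to within a few mm. The coarse plate shows through it. Now I'll grip the funnel barrel.

To row units: 0.152 m / 0.5 = 0.304, 0.002 m / 0.5 = 0.004.

carry_out:
  plan:
    - [0, 0, 0, 0, 0.004, 0.06, -1]
    - [0, 0, 0, 0, 0.004, 0.12, -1]
    - [0, 0, 0, 0, 0.004, 0.18, -1]
    - [0, 0, 0, 0, 0.004, 0.22, -1]
    - [0, 0, 0, 0, 0.004, 0.26, -1]
    - [0, 0, 0, 0, 0.004, 0.29, -1]
    - [0, 0, 0, 0, 0.004, 0.304, -1]
    - [0, 0, 0, 0, 0.004, 0.304, -1]
    - [0, 0, 0, 0, 0.004, 0.304, -1]
    - [0, 0, 0, 0, 0.004, 0.304, 1]
    - [0, 0, 0, 0, 0.004, 0.304, 1]
    - [0, 0, 0, 0, 0.004, 0.304, 1]
    - [0, 0, 0, 0, 0.004, 0.304, 1]
    - [0, 0, 0, 0, 0.004, 0.304, 1]
    - [0, 0, 0, 0, 0.004, 0.304, 1]
    - [0, 0, 0, 0, 0.004, 0.304, 1]
    - [0, 0, 0, 0, 0.004, 0.304, 1]

```text
t: 4.65
ee_pos: [0.4453, 0.2061, 0.0508]
orientation: [2.221, 2.221, 0.003]
ft_force: [-2.5, -4.2, 21.2]
finger_gap: 0.0577
finger_force: 59.2
```

To row units: -0.3685 m / 0.5 = -0.737, -0.15 m / 0.5 = -0.3.

carry_out:
  plan:
    - [0, 0, 0, 0, 0, -0.008, 1]
    - [0, 0, 0, 0, 0, -0.024, 1]
    - [0, 0, 0, 0, 0, -0.06, 1]
    - [0, 0, 0, 0, 0, -0.12, 1]
    - [0, 0, 0, 0, 0, -0.18, 1]
    - [0, 0, 0, -0.06, 0, -0.2, 1]
    - [0, 0, 0, -0.14, 0, -0.2, 1]
    - [0, 0, 0, -0.22, 0, -0.2, 1]
    - [0, 0, 0, -0.3, 0, -0.2, 1]
    - [0, 0, 0, -0.38, 0, -0.2, 1]
    - [0, 0, 0, -0.44, 0.04, -0.2, 1]
    - [0, 0, 0, -0.5, 0.09, -0.2, 1]
    - [0, 0, 0, -0.56, 0.14, -0.2, 1]
    - [0, 0, 0, -0.62, 0.18, -0.2, 1]
    - [0, 0, 0, -0.68, 0.21, -0.2, 1]
    - [0, 0, 0, -0.72, 0.224, -0.2, 1]
    - [0, 0, 0, -0.737, 0.229, -0.2, 1]
    - [0, 0, 0, -0.737, 0.229, -0.2, 1]
    - [0, 0, 0, -0.737, 0.229, -0.2, 1]
    - [0, 0, 0, -0.737, 0.229, -0.2, 1]

```text
t: 6.32
ee_pos: [0.5583, -0.1614, 0.1495]
orientation: [-2.22, -2.221, 0.0]
ft_force: [-0.1, 0.3, -0.4]
finger_gap: 0.0572
finger_force: 64.3
```

```bash
python3 - <<'E'
from h import *
s=observe();print(s["t"],s["ee_pos"].round(4),s["ft_force"].round(1),s["finger_gap"],R.from_rotvec(s["orientation"]).as_matrix().round(4).tolist())
a=cam("side")["color"][250:370,270:400];b=cam("wrist")["color"][150:480,120:520]
cv2.imwrite("pics/h1.png",np.hstack([cv2.resize(a,(357,330)),b]))
E
```

```text
6.3167 [ 0.5583 -0.1614  0.1495] [-0.1  0.3 -0.4] 0.057246613883259544 [[-0.0004, 1.0, -0.0006], [1.0, 0.0004, 0.0004], [0.0004, -0.0006, -1.0]]
```

View pics/h1.png

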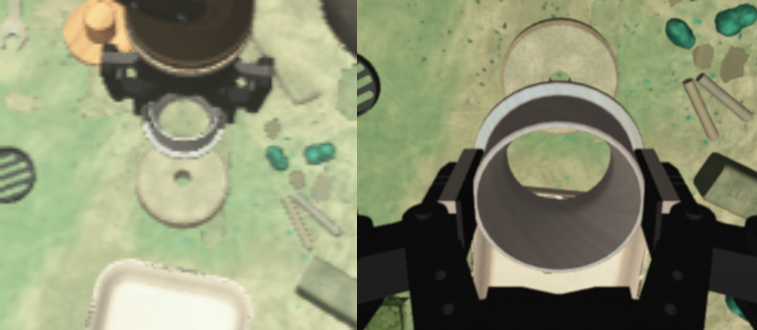

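The funnel hangs level in the fingers above the wheel, and the coarse plate stayed behind. I'll check the funnel's offset from the TCP.

```bash
python3 - <<'E'
from h import *
d=cam("wrist")
for z in(.172,.1747,.178):print(z,at(d,322,345,z).round(4),fit(d,at(d,322,345,z),.03,z,.008), [np.ptp(proj(d,[[.5583-.03,-.16,z],[.5583+.03,-.16,z]])[:,0])])
E
```

```text
0.172 [ 0.5595 -0.1605  0.172 ] [ 0.55948357 -0.16301874] [np.float64(174.3725862204497)]
0.1747 [ 0.5595 -0.1588  0.1747] [ 0.55947783 -0.16176031] [np.float64(177.68720445804718)]
0.178 [ 0.5595 -0.1566  0.178 ] [ 0.56147082 -0.15711112] [np.float64(181.91360509949038)]
```

To row units: 0.119 m / 0.5 = 0.238, 0.117 m / 0.5 = 0.234.

carry_out:
  plan:
    - [0, 0, 0, 0, 0, 0.06, 1]
    - [0, 0, 0, 0, 0, 0.12, 1]
    - [0, 0, 0, 0, 0, 0.17, 1]
    - [0, 0, 0, 0, 0, 0.2, 1]
    - [0, 0, 0, 0, 0, 0.216, 1]
    - [0, 0, 0, 0, 0, 0.226, 1]
    - [0, 0, 0, 0, 0, 0.234, 1]
    - [0, 0, 0, 0, 0, 0.238, 1]
    - [0, 0, 0, 0, 0, 0.238, 1]
    - [0, 0, 0, 0, 0, 0.238, 1]

```text
t: 7.3
ee_pos: [0.5597, -0.1627, 0.0312]
orientation: [2.22, 2.221, 0.001]
ft_force: [0.2, -0.0, -1.9]
finger_gap: 0.0575
finger_force: 64.4
```

To row units: 0.0015 m / 0.5 = 0.003, 0.001 m / 0.5 = 0.002.

carry_out:
  plan:
    - [0, 0, 0, 0, 0, 0.001, 1]
    - [0, 0, 0, 0, 0, 0.002, 1]
    - [0, 0, 0, 0, 0, 0.003, 1]
    - [0, 0, 0, 0, 0, 0.003, 1]

```text
t: 7.63
ee_pos: [0.5598, -0.1628, 0.0308]
orientation: [2.22, 2.22, 0.001]
ft_force: [-6.0, 0.8, 28.5]
finger_gap: 0.0577
finger_force: 67.2
```

To row units: 0.367 m / 0.5 = 0.734, -0.12 m / 0.5 = -0.24.

carry_out:
  plan:
    - [0, 0, 0, 0, 0, 0, -1]
    - [0, 0, 0, 0, 0, 0, -1]
    - [0, 0, 0, 0, 0, 0, -1]
    - [0, 0, 0, 0, 0, -0.01, -1]
    - [0, 0, 0, 0, 0, -0.06, -1]
    - [0, 0, 0, 0, 0, -0.13, -1]
    - [0, 0, 0, 0, 0, -0.2, -1]
    - [0, 0, 0, 0.06, -0.04, -0.24, -1]
    - [0, 0, 0, 0.12, -0.09, -0.24, -1]
    - [0, 0, 0, 0.18, -0.14, -0.24, -1]
    - [0, 0, 0, 0.24, -0.19, -0.24, -1]
    - [0, 0, 0, 0.31, -0.23, -0.24, -1]
    - [0, 0, 0, 0.39, -0.23, -0.24, -1]
    - [0, 0, 0, 0.47, -0.23, -0.24, -1]
    - [0, 0, 0, 0.55, -0.23, -0.24, -1]
    - [0, 0, 0, 0.63, -0.23, -0.24, -1]
    - [0, 0, 0, 0.7, -0.23, -0.24, -1]
    - [0, 0, 0, 0.734, -0.23, -0.24, -1]
    - [0, 0, 0, 0.734, -0.23, -0.24, -1]
    - [0, 0, 0, 0.734, -0.23, -0.24, -1]

```text
t: 9.3
ee_pos: [0.4439, 0.2053, 0.149]
orientation: [2.219, 2.224, 0.0]
ft_force: [0.1, -0.1, 0.9]
finger_gap: 0.0854
finger_force: 0.0
```

```bash
python3 - <<'E'
from h import *
s=observe();print(s["t"],s["ee_pos"].round(4),s["ft_force"].round(1),s["finger_gap"])
d=cam("wrist");d0=d["color"].copy()
L=[]
for n,r,z in[("ring",.033,.046),("pan",.046,.029)]:
    c=fit(d,(.4445,.2045),r,z,.006);print(n,c.round(4));L.append((c,r,z))
for c,r,z in L:circ(d,c,r,z,(0,0,255))
b=cam("side");a=b["color"][250:370,270:400];fc=fit(b,(.5594,-.162),.03,.056);print("funnel side",fc)
cv2.imwrite("pics/h2.png",np.hstack([cv2.resize(a,(303,280)),d0[120:400,200:440],d["color"][120:400,200:440]]))
E
```

```text
9.3 [0.4439 0.2053 0.149 ] [ 0.1 -0.1  0.9] 0.08536523828050645
ring [0.4445 0.208 ]
pan [0.4445 0.204 ]
funnel side [ 0.5609 -0.172 ]
```

View pics/h2.png

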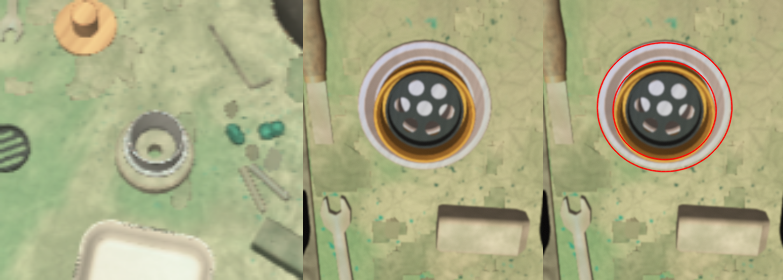

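The funnel stands upright on the wheel. The ring, with the coarse plate in it, is seated in the pan. Now I'll grip the ring.

To row units: 0.116 m / 0.5 = 0.232, 0.11 m / 0.5 = 0.22.

carry_out:
  plan:
    - [0, 0, 0, 0, 0.001, 0.06, -1]
    - [0, 0, 0, 0, 0.001, 0.12, -1]
    - [0, 0, 0, 0, 0.001, 0.17, -1]
    - [0, 0, 0, 0, 0.001, 0.2, -1]
    - [0, 0, 0, 0, 0.001, 0.22, -1]
    - [0, 0, 0, 0, 0.001, 0.232, -1]
    - [0, 0, 0, 0, 0.001, 0.232, -1]
    - [0, 0, 0, 0, 0.001, 0.232, -1]
    - [0, 0, 0, 0, 0.001, 0.232, 1]
    - [0, 0, 0, 0, 0.001, 0.232, 1]
    - [0, 0, 0, 0, 0.001, 0.232, 1]
    - [0, 0, 0, 0, 0.001, 0.232, 1]
    - [0, 0, 0, 0, 0.001, 0.232, 1]
    - [0, 0, 0, 0, 0.001, 0.232, 1]
    - [0, 0, 0, 0, 0.001, 0.232, 1]

```text
t: 10.65
ee_pos: [0.4451, 0.2046, 0.0342]
orientation: [2.221, 2.221, 0.002]
ft_force: [-3.4, -3.0, 20.2]
finger_gap: 0.0624
finger_force: 60.3
```

To row units: -0.223 m / 0.5 = -0.446, -0.11 m / 0.5 = -0.22.

carry_out:
  plan:
    - [0, 0, 0, 0, 0, -0.008, 1]
    - [0, 0, 0, 0, 0, -0.024, 1]
    - [0, 0, 0, 0, 0, -0.06, 1]
    - [0, 0, 0, 0, 0, -0.12, 1]
    - [0, 0, 0, -0.04, 0, -0.17, 1]
    - [0, 0, 0, -0.1, 0, -0.18, 1]
    - [0, 0, 0, -0.16, 0.01, -0.18, 1]
    - [0, 0, 0, -0.22, 0.02, -0.18, 1]
    - [0, 0, 0, -0.28, 0.03, -0.18, 1]
    - [0, 0, 0, -0.34, 0.04, -0.18, 1]
    - [0, 0, 0, -0.39, 0.045, -0.18, 1]
    - [0, 0, 0, -0.428, 0.045, -0.18, 1]
    - [0, 0, 0, -0.446, 0.045, -0.18, 1]
    - [0, 0, 0, -0.446, 0.045, -0.18, 1]
    - [0, 0, 0, -0.446, 0.045, -0.18, 1]
    - [0, 0, 0, -0.446, 0.045, -0.18, 1]

```text
t: 11.98
ee_pos: [0.467, -0.0178, 0.123]
orientation: [-2.221, -2.222, -0.0]
ft_force: [-0.3, 1.2, -1.9]
finger_gap: 0.0622
finger_force: 66.2
```

```bash
python3 - <<'E'
from h import *
s=observe();print(s["t"],s["ee_pos"].round(4),s["ft_force"].round(1),s["finger_gap"])
d=cam("wrist");z=s["ee_pos"][2]+.0118
d0=d["color"].copy()
c=fit(d,s["ee_pos"],.031,z,.006);print(c);circ(d,c,.031,z,(0,0,255));circ(d,(.4675,-.0184),.036,.008,(255,0,0));circ(d,s["ee_pos"],.033,z,(0,255,0))
f=fit(d,(.4675,-.0184),.036,.008,.006);print("foot",f)
cv2.imwrite("pics/h3.png",np.hstack([d0[130:460,140:500],d["color"][130:460,140:500]]))
E
```

```text
11.9833 [ 0.467  -0.0178  0.123 ] [-0.3  1.2 -1.9] 0.06223205761208824
[ 0.46802274 -0.01726048]
foot [ 0.4665 -0.0179]
```

View pics/h3.png

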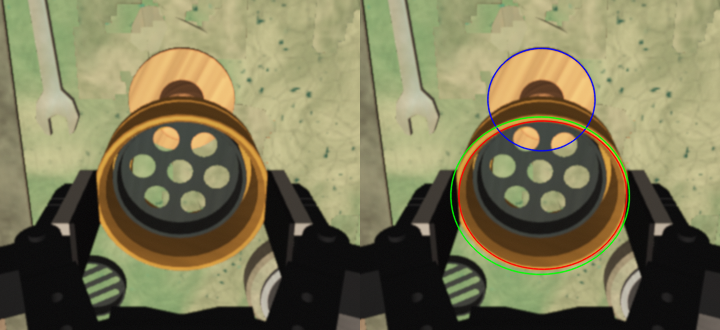

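The ring hangs level with the plate inside, aligned with the post foot to within about 1 mm. I'll lower it.

carry_out:
  plan:
    - [0, 0, 0, 0, 0, 0.06, 1]
    - [0, 0, 0, 0, 0, 0.1, 1]
    - [0, 0, 0, 0, 0, 0.124, 1]
    - [0, 0, 0, 0, 0, 0.136, 1]
    - [0, 0, 0, 0, 0, 0.148, 1]
    - [0, 0, 0, 0, 0, 0.16, 1]
    - [0, 0, 0, 0, 0, 0.172, 1]
    - [0, 0, 0, 0, 0, 0.184, 1]
    - [0, 0, 0, 0, 0, 0.194, 1]
    - [0, 0, 0, 0, 0, 0.2, 1]
    - [0, 0, 0, 0, 0, 0.2, 1]
    - [0, 0, 0, 0, 0, 0.2, 1]

```text
t: 13.03
ee_pos: [0.4671, -0.0186, 0.0228]
orientation: [-2.222, -2.221, 0.0]
ft_force: [0.5, -0.2, -1.3]
finger_gap: 0.0621
finger_force: 66.5
```

To row units: 0.0028 m / 0.5 = 0.0056, 0.002 m / 0.5 = 0.004.

carry_out:
  plan:
    - [0, 0, 0, 0, 0, 0.002, 1]
    - [0, 0, 0, 0, 0, 0.004, 1]
    - [0, 0, 0, 0, 0, 0.0056, 1]
    - [0, 0, 0, 0, 0, 0.0056, 1]
    - [0, 0, 0, 0, 0, 0.0056, 1]

```text
t: 13.45
ee_pos: [0.4673, -0.0186, 0.0204]
orientation: [2.221, 2.221, 0.001]
ft_force: [-1.8, 0.4, 9.5]
finger_gap: 0.0623
finger_force: 67.7
```

To row units: -0.1 m / 0.5 = -0.2, -0.08 m / 0.5 = -0.16.

carry_out:
  plan:
    - [0, 0, 0, 0, 0, 0, -1]
    - [0, 0, 0, 0, 0, 0, -1]
    - [0, 0, 0, 0, 0, 0, -1]
    - [0, 0, 0, 0, 0, -0.006, -1]
    - [0, 0, 0, 0, 0, -0.04, -1]
    - [0, 0, 0, 0, 0, -0.1, -1]
    - [0, 0, 0, 0, 0, -0.16, -1]
    - [0, 0, 0, 0, 0, -0.2, -1]
    - [0, 0, 0, 0, 0, -0.2, -1]
    - [0, 0, 0, 0, 0, -0.2, -1]

```text
t: 14.28
ee_pos: [0.4679, -0.0186, 0.1213]
orientation: [2.22, 2.22, 0.003]
ft_force: [0.1, -0.8, -0.1]
finger_gap: 0.0856
finger_force: 0.0
```

```bash
python3 - <<'E'
from h import *
s=observe();print(s["t"],s["ee_pos"].round(4),s["ft_force"].round(1),s["finger_gap"])
d=cam("wrist");d0=d["color"].copy()
for r,z in((.0265,.052),(.033,.032),(.036,.008)):
    c=fit(d,(.4673,-.0186),r,z,.006);print(r,c);circ(d,c,r,z,(0,0,255))
cv2.imwrite("pics/h4.png",np.hstack([d0[130:400,200:440],d["color"][130:400,200:440]]))
E
```

```text
14.2833 [ 0.4679 -0.0186  0.1213] [ 0.1 -0.8 -0.1] 0.08564741111030365
0.0265 [ 0.4658 -0.0151]
0.033 [ 0.4678 -0.0181]
0.036 [ 0.4663 -0.0246]
```

View pics/h4.png

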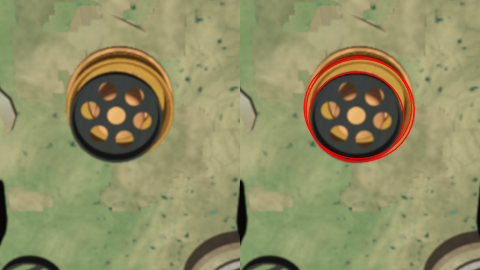

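The plate sits level on the post above the ring. Now I'll grip it.

To row units: 0.0795 m / 0.5 = 0.159, 0.002 m / 0.5 = 0.004.

carry_out:
  plan:
    - [0, 0, 0, 0.004, -0.0036, 0.06, -1]
    - [0, 0, 0, 0.004, -0.0036, 0.11, -1]
    - [0, 0, 0, 0.004, -0.0036, 0.14, -1]
    - [0, 0, 0, 0.004, -0.0036, 0.156, -1]
    - [0, 0, 0, 0.004, -0.0036, 0.159, -1]
    - [0, 0, 0, 0.004, -0.0036, 0.159, -1]
    - [0, 0, 0, 0.004, -0.0036, 0.159, 1]
    - [0, 0, 0, 0.004, -0.0036, 0.159, 1]
    - [0, 0, 0, 0.004, -0.0036, 0.159, 1]
    - [0, 0, 0, 0.004, -0.0036, 0.159, 1]
    - [0, 0, 0, 0.004, -0.0036, 0.159, 1]
    - [0, 0, 0, 0.004, -0.0036, 0.159, 1]
    - [0, 0, 0, 0.004, -0.0036, 0.159, 1]
    - [0, 0, 0, 0.004, -0.0036, 0.159, 1]

```text
t: 15.5
ee_pos: [0.4658, -0.0166, 0.0417]
orientation: [2.221, 2.221, 0.002]
ft_force: [-2.2, -0.7, 16.0]
finger_gap: 0.0502
finger_force: 59.2
```

carry_out:
  plan:
    - [0, 0, 0, 0, 0, -0.008, 1]
    - [0, 0, 0, 0, 0, -0.03, 1]
    - [0, 0, 0, 0, 0, -0.08, 1]
    - [0, 0, 0, 0, 0, -0.15, 1]
    - [0, 0, 0, -0.06, 0.018, -0.2, 1]
    - [0, 0, 0, -0.13, 0.038, -0.22, 1]
    - [0, 0, 0, -0.2, 0.06, -0.22, 1]
    - [0, 0, 0, -0.27, 0.08, -0.22, 1]
    - [0, 0, 0, -0.34, 0.102, -0.22, 1]
    - [0, 0, 0, -0.41, 0.122, -0.22, 1]
    - [0, 0, 0, -0.48, 0.144, -0.22, 1]
    - [0, 0, 0, -0.55, 0.166, -0.22, 1]
    - [0, 0, 0, -0.61, 0.184, -0.22, 1]
    - [0, 0, 0, -0.64, 0.192, -0.2, 1]
    - [0, 0, 0, -0.64, 0.192, -0.14, 1]
    - [0, 0, 0, -0.64, 0.192, -0.08, 1]
    - [0, 0, 0, -0.64, 0.192, -0.04, 1]
    - [0, 0, 0, -0.64, 0.192, -0.02, 1]
    - [0, 0, 0, -0.64, 0.192, -0.02, 1]
    - [0, 0, 0, -0.64, 0.192, -0.02, 1]

```text
t: 17.17
ee_pos: [0.5615, -0.3367, 0.0512]
orientation: [2.221, 2.221, 0.0]
ft_force: [0.2, -0.2, 0.4]
finger_gap: 0.05
finger_force: 62.4
```

To row units: 0.048 m / 0.5 = 0.096, 0.047 m / 0.5 = 0.094.

carry_out:
  plan:
    - [0, 0, 0, 0, 0, 0.04, 1]
    - [0, 0, 0, 0, 0, 0.07, 1]
    - [0, 0, 0, 0, 0, 0.084, 1]
    - [0, 0, 0, 0, 0, 0.09, 1]
    - [0, 0, 0, 0, 0, 0.094, 1]
    - [0, 0, 0, 0, 0, 0.096, 1]
    - [0, 0, 0, 0, 0, 0.096, 1]
    - [0, 0, 0, 0, 0, 0.096, 1]

```text
t: 17.83
ee_pos: [0.5619, -0.3368, 0.0047]
orientation: [2.22, 2.22, 0.0]
ft_force: [-4.1, 3.2, 13.7]
finger_gap: 0.0498
finger_force: 63.7
```

carry_out:
  plan:
    - [0, 0, 0, 0, 0, 0, -0.55]
    - [0, 0, 0, 0, 0, 0, -0.55]
    - [0, 0, 0, 0, 0, 0, -0.55]
    - [0, 0, 0, 0, 0, 0, -0.55]

```text
t: 18.17
ee_pos: [0.5616, -0.3367, 0.003]
orientation: [2.221, 2.221, 0.0]
ft_force: [0.3, 0.4, 0.1]
finger_gap: 0.0661
finger_force: 0.0
```

To row units: 0.1657 m / 0.5 = 0.3314, 0.15 m / 0.5 = 0.3.

carry_out:
  plan:
    - [0, 0, 0, 0, 0, -0.02, -0.55]
    - [0, 0, 0, 0, 0, -0.06, -0.55]
    - [0, 0, 0, 0, 0, -0.12, -0.55]
    - [0, 0, 0, 0, 0, -0.2, -0.55]
    - [0, 0, 0, 0.02, -0.02, -0.26, -1]
    - [0, 0, 0, 0.07, -0.07, -0.28, -1]
    - [0, 0, 0, 0.12, -0.12, -0.28, -1]
    - [0, 0, 0, 0.17, -0.17, -0.28, -1]
    - [0, 0, 0, 0.22, -0.21, -0.28, -1]
    - [0, 0, 0, 0.26, -0.25, -0.28, -1]
    - [0, 0, 0, 0.3, -0.28, -0.28, -1]
    - [0, 0, 0, 0.3314, -0.305, -0.28, -1]
    - [0, 0, 0, 0.3314, -0.305, -0.28, -1]
    - [0, 0, 0, 0.3314, -0.305, -0.28, -1]
    - [0, 0, 0, 0.3314, -0.305, -0.28, -1]

```text
t: 19.42
ee_pos: [0.4097, -0.1714, 0.1431]
orientation: [2.22, 2.22, 0.001]
ft_force: [-0.2, -0.5, -0.6]
finger_gap: 0.0854
finger_force: 0.0
```

```bash
python3 - <<'E'
from h import *
s=observe();print(s["t"],s["ee_pos"].round(4),s["ft_force"].round(1),s["finger_gap"],s["joint_positions"].round(2))
d=cam("wrist");d0=d["color"].copy()
c=fit(d,(.399,-.171),.0265,.01,.006);print(c);circ(d,c,.0265,.01,(0,0,255))
a=cam("side")["color"][250:420,250:390]
cv2.imwrite("pics/h5.png",np.hstack([cv2.resize(a,(280,340)),d0[100:440,200:440],d["color"][100:440,200:440]]))
E
```

```text
19.4167 [ 0.4097 -0.1714  0.1431] [-0.2 -0.5 -0.6] 0.08536118784073272 [-0.46  0.33  2.14 -0.    0.67 -0.46]
[ 0.397 -0.172]
```

View pics/h5.png

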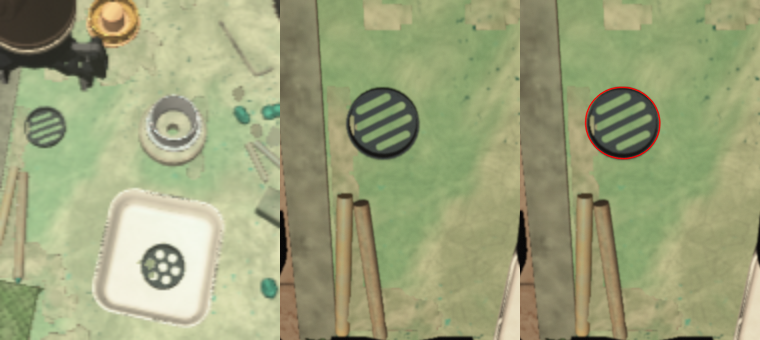

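The coarse plate lies flat in the tray. The slotted plate is at about (0.398, -0.172), clear of the sticks. I'll go down on it.

To row units: 0.1415 m / 0.5 = 0.283, 0.139 m / 0.5 = 0.278.

carry_out:
  plan:
    - [0, 0, 0, 0, -0.023, 0.06, -1]
    - [0, 0, 0, 0, -0.023, 0.12, -1]
    - [0, 0, 0, 0, -0.023, 0.18, -1]
    - [0, 0, 0, 0, -0.023, 0.22, -1]
    - [0, 0, 0, 0, -0.023, 0.25, -1]
    - [0, 0, 0, 0, -0.023, 0.27, -1]
    - [0, 0, 0, 0, -0.023, 0.278, -1]
    - [0, 0, 0, 0, -0.023, 0.283, -1]
    - [0, 0, 0, 0, -0.023, 0.283, -1]
    - [0, 0, 0, 0, -0.023, 0.283, -1]

```text
t: 20.35
ee_pos: [0.3977, -0.1712, 0.0014]
orientation: [2.221, 2.221, 0.0]
ft_force: [0.6, 0.9, 0.3]
finger_gap: 0.085
finger_force: 0.0
```

carry_out:
  plan:
    - [0, 0, 0, 0, 0, 0, 1]
    - [0, 0, 0, 0, 0, 0, 1]
    - [0, 0, 0, 0, 0, 0, 1]
    - [0, 0, 0, 0, 0, 0, 1]
    - [0, 0, 0, 0, 0, 0, 1]
    - [0, 0, 0, 0, 0, 0, 1]
    - [0, 0, 0, 0, 0, 0, 1]
    - [0, 0, 0, 0, 0, 0, 1]
    - [0, 0, 0, 0, 0, 0, 1]

```text
t: 21.1
ee_pos: [0.3976, -0.171, 0.0021]
orientation: [2.22, 2.221, 0.001]
ft_force: [-3.5, 0.5, 28.5]
finger_gap: 0.0492
finger_force: 56.9
```

To row units: 0.153 m / 0.5 = 0.306, 0.07 m / 0.5 = 0.14.

carry_out:
  plan:
    - [0, 0, 0, 0, 0, -0.008, 1]
    - [0, 0, 0, 0, 0, -0.03, 1]
    - [0, 0, 0, 0, 0, -0.08, 1]
    - [0, 0, 0, 0, 0.01, -0.15, 1]
    - [0, 0, 0, 0.06, 0.04, -0.2, 1]
    - [0, 0, 0, 0.12, 0.07, -0.22, 1]
    - [0, 0, 0, 0.18, 0.1, -0.22, 1]
    - [0, 0, 0, 0.24, 0.13, -0.22, 1]
    - [0, 0, 0, 0.286, 0.14, -0.22, 1]
    - [0, 0, 0, 0.306, 0.14, -0.22, 1]
    - [0, 0, 0, 0.306, 0.14, -0.22, 1]
    - [0, 0, 0, 0.306, 0.14, -0.22, 1]
    - [0, 0, 0, 0.306, 0.14, -0.22, 1]

```text
t: 22.18
ee_pos: [0.4669, -0.0186, 0.111]
orientation: [-2.222, -2.221, 0.0]
ft_force: [-0.1, -0.2, -0.3]
finger_gap: 0.0491
finger_force: 62.2
```

```bash
python3 - <<'E'
from h import *
s=observe();print(s["t"],s["ee_pos"].round(4),s["ft_force"].round(1),s["finger_gap"])
d=cam("wrist");d0=d["color"].copy();z=s["ee_pos"][2]+.008
c=fit(d,s["ee_pos"],.0265,z,.006);print(c);circ(d,c,.0265,z,(0,0,255))
r=fit(d,(.4675,-.0185),.033,.032,.008);print("ring",r);circ(d,(.4675,-.0185),.033,.032,(255,0,0))
cv2.imwrite("pics/h6.png",np.hstack([d0[130:440,160:480],d["color"][130:440,160:480]]))
E
```

```text
22.1833 [ 0.4669 -0.0186  0.111 ] [-0.1 -0.2 -0.3] 0.0490650717222413
[ 0.46789062 -0.0180782 ]
ring [ 0.468 -0.018]
```

View pics/h6.png

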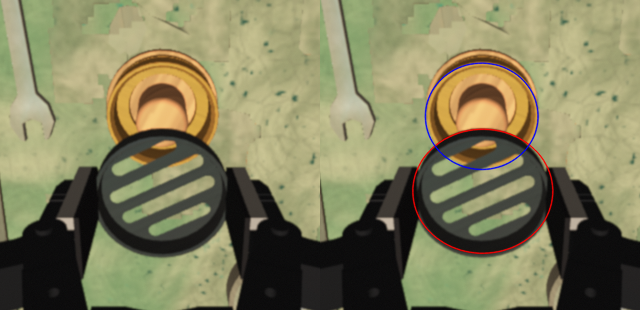

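The plate hangs level in the fingers and is centred over the ring and post. I'll lower it.

To row units: 0.0675 m / 0.5 = 0.135, 0.0665 m / 0.5 = 0.133.

carry_out:
  plan:
    - [0, 0, 0, 0, 0.001, 0.05, 1]
    - [0, 0, 0, 0, 0.001, 0.09, 1]
    - [0, 0, 0, 0, 0.001, 0.114, 1]
    - [0, 0, 0, 0, 0.001, 0.126, 1]
    - [0, 0, 0, 0, 0.001, 0.13, 1]
    - [0, 0, 0, 0, 0.001, 0.133, 1]
    - [0, 0, 0, 0, 0.001, 0.135, 1]
    - [0, 0, 0, 0, 0.001, 0.135, 1]

```text
t: 22.9
ee_pos: [0.4678, -0.0184, 0.0444]
orientation: [2.221, 2.221, 0.0]
ft_force: [-3.5, -4.4, 7.2]
finger_gap: 0.0493
finger_force: 63.2
```

To row units: 0.0225 m / 0.5 = 0.045, 0.016 m / 0.5 = 0.032.

carry_out:
  plan:
    - [0, 0, 0, 0, 0, 0, -1]
    - [0, 0, 0, 0, 0, 0, -1]
    - [0, 0, 0, 0, 0, 0, -1]
    - [0, 0, 0, 0, 0, 0, -1]
    - [0, 0, 0, 0, 0, 0.016, -1]
    - [0, 0, 0, 0, 0, 0.032, -1]
    - [0, 0, 0, 0, 0, 0.045, -1]
    - [0, 0, 0, 0, 0, 0.045, -1]
    - [0, 0, 0, 0, 0, 0.045, -1]
    - [0, 0, 0, 0, 0, 0.045, 1]
    - [0, 0, 0, 0, 0, 0.045, 1]
    - [0, 0, 0, 0, 0, 0.045, 1]
    - [0, 0, 0, 0, 0, 0.045, 1]
    - [0, 0, 0, 0, 0, 0.045, 1]
    - [0, 0, 0, 0, 0, 0.045, 1]
    - [0, 0, 0, 0, 0, 0.045, 1]
    - [0, 0, 0, 0, 0, 0.045, 1]

```text
t: 24.32
ee_pos: [0.4679, -0.0179, 0.0218]
orientation: [2.221, 2.221, 0.001]
ft_force: [-2.8, 1.3, 16.4]
finger_gap: 0.062
finger_force: 61.2
```

To row units: -0.1 m / 0.5 = -0.2, -0.095 m / 0.5 = -0.19.

carry_out:
  plan:
    - [0, 0, 0, 0, 0, -0.006, 1]
    - [0, 0, 0, 0, 0, -0.014, 1]
    - [0, 0, 0, 0, 0, -0.024, 1]
    - [0, 0, 0, 0, 0, -0.034, 1]
    - [0, 0, 0, 0, 0, -0.044, 1]
    - [0, 0, 0, 0, 0, -0.054, 1]
    - [0, 0, 0, 0, 0, -0.064, 1]
    - [0, 0, 0, 0, 0, -0.08, 1]
    - [0, 0, 0, 0, 0, -0.11, 1]
    - [0, 0, 0, 0, 0, -0.15, 1]
    - [0, 0, 0, 0, 0, -0.19, 1]
    - [0, 0, 0, 0, 0, -0.2, 1]
    - [0, 0, 0, 0, 0, -0.2, 1]
    - [0, 0, 0, 0, 0, -0.2, 1]

```text
t: 25.48
ee_pos: [0.4678, -0.0179, 0.121]
orientation: [2.221, 2.221, 0.001]
ft_force: [-0.1, -0.8, -1.6]
finger_gap: 0.0616
finger_force: 65.7
```

```bash
python3 - <<'E'
from h import *
s=observe();print(s["t"],s["ee_pos"].round(4),s["ft_force"].round(1),s["finger_gap"])
d=cam("wrist");cv2.imwrite("pics/h7.png",d["color"][130:460,140:500])
E
```

```text
25.4833 [ 0.4678 -0.0179  0.121 ] [-0.1 -0.8 -1.6] 0.06162951702454238
```

View pics/h7.png

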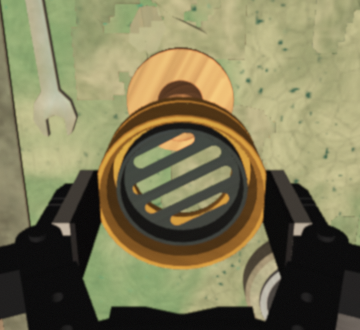

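The slotted plate sits level in the ring. Carrying it to the pan.

To row units: 0.2225 m / 0.5 = 0.445, -0.023 m / 0.5 = -0.046.

carry_out:
  plan:
    - [0, 0, 0, 0.04, -0.004, 0, 1]
    - [0, 0, 0, 0.09, -0.01, 0, 1]
    - [0, 0, 0, 0.15, -0.02, 0, 1]
    - [0, 0, 0, 0.21, -0.028, 0, 1]
    - [0, 0, 0, 0.27, -0.036, 0, 1]
    - [0, 0, 0, 0.33, -0.042, 0, 1]
    - [0, 0, 0, 0.38, -0.046, 0, 1]
    - [0, 0, 0, 0.42, -0.046, 0, 1]
    - [0, 0, 0, 0.444, -0.046, 0, 1]
    - [0, 0, 0, 0.445, -0.046, 0.03, 1]
    - [0, 0, 0, 0.445, -0.046, 0.07, 1]
    - [0, 0, 0, 0.445, -0.046, 0.11, 1]
    - [0, 0, 0, 0.445, -0.046, 0.136, 1]
    - [0, 0, 0, 0.445, -0.046, 0.152, 1]
    - [0, 0, 0, 0.445, -0.046, 0.16, 1]
    - [0, 0, 0, 0.445, -0.046, 0.166, 1]
    - [0, 0, 0, 0.445, -0.046, 0.166, 1]
    - [0, 0, 0, 0.445, -0.046, 0.166, 1]

```text
t: 27.03
ee_pos: [0.4451, 0.2046, 0.0384]
orientation: [2.222, 2.221, 0.001]
ft_force: [0.7, -0.1, -1.1]
finger_gap: 0.0618
finger_force: 65.7
```

To row units: 0.003 m / 0.5 = 0.006, 0.001 m / 0.5 = 0.002.

carry_out:
  plan:
    - [0, 0, 0, 0, 0, 0.002, 1]
    - [0, 0, 0, 0, 0, 0.004, 1]
    - [0, 0, 0, 0, 0, 0.006, 1]
    - [0, 0, 0, 0, 0, 0.006, 1]
    - [0, 0, 0, 0, 0, 0.006, 1]

```text
t: 27.45
ee_pos: [0.4453, 0.2048, 0.0359]
orientation: [2.221, 2.221, 0.002]
ft_force: [-2.4, -0.7, 16.2]
finger_gap: 0.062
finger_force: 67.7
```

carry_out:
  plan:
    - [0, 0, 0, 0, 0, 0, -1]
    - [0, 0, 0, 0, 0, 0, -1]
    - [0, 0, 0, 0, 0, 0, -1]
    - [0, 0, 0, 0, 0, -0.006, -1]
    - [0, 0, 0, 0, 0, -0.04, -1]
    - [0, 0, 0, 0, 0, -0.1, -1]
    - [0, 0, 0, 0, 0, -0.17, -1]
    - [0, 0, 0, 0, 0, -0.226, -1]
    - [0, 0, 0, 0, 0, -0.226, -1]
    - [0, 0, 0, 0, 0, -0.226, -1]

```text
t: 28.28
ee_pos: [0.4458, 0.205, 0.1497]
orientation: [2.22, 2.22, 0.005]
ft_force: [0.1, 0.4, -0.5]
finger_gap: 0.0854
finger_force: 0.0
```

```bash
python3 - <<'E'
from h import *
s=observe();print(s["t"],s["ee_pos"].round(4),s["ft_force"].round(1),s["finger_gap"])
d=cam("wrist");cv2.imwrite("pics/h8raw.png",d["color"])
for n,r,z in[("ring",.033,.046),("pan",.046,.029)]: print(n,fit(d,(.4445,.2045),r,z,.006).round(4))
E
```

```text
28.2833 [0.4458 0.205  0.1497] [ 0.1  0.4 -0.5] 0.08541935670410393
ring [0.446  0.2075]
pan [0.4445 0.2045]
```

To row units: -0.368 m / 0.5 = -0.736, -0.345 m / 0.5 = -0.69.

carry_out:
  plan:
    - [0, 0, 0, -0.07, 0, 0, -1]
    - [0, 0, 0, -0.15, 0, 0, -1]
    - [0, 0, 0, -0.23, 0, 0, -1]
    - [0, 0, 0, -0.31, 0, 0, -1]
    - [0, 0, 0, -0.39, 0, 0, -1]
    - [0, 0, 0, -0.45, 0.04, 0, -1]
    - [0, 0, 0, -0.51, 0.09, 0, -1]
    - [0, 0, 0, -0.57, 0.14, 0, -1]
    - [0, 0, 0, -0.63, 0.18, 0, -1]
    - [0, 0, 0, -0.69, 0.212, 0, -1]
    - [0, 0, 0, -0.736, 0.229, 0, -1]
    - [0, 0, 0, -0.736, 0.229, 0.02, -1]
    - [0, 0, 0, -0.736, 0.229, 0.08, -1]
    - [0, 0, 0, -0.736, 0.229, 0.14, -1]
    - [0, 0, 0, -0.736, 0.229, 0.19, -1]
    - [0, 0, 0, -0.736, 0.229, 0.22, -1]
    - [0, 0, 0, -0.736, 0.229, 0.236, -1]
    - [0, 0, 0, -0.736, 0.229, 0.236, -1]
    - [0, 0, 0, -0.736, 0.229, 0.236, -1]

```text
t: 29.92
ee_pos: [0.5588, -0.1629, 0.0295]
orientation: [-2.22, -2.221, 0.001]
ft_force: [0.2, -0.3, 1.9]
finger_gap: 0.0856
finger_force: 0.0
```

To row units: -0.001 m / 0.5 = -0.002.

carry_out:
  plan:
    - [0, 0, 0, 0, 0.002, -0.002, 1]
    - [0, 0, 0, 0, 0.002, -0.002, 1]
    - [0, 0, 0, 0, 0.002, -0.002, 1]
    - [0, 0, 0, 0, 0.002, -0.002, 1]
    - [0, 0, 0, 0, 0.002, -0.002, 1]
    - [0, 0, 0, 0, 0.002, -0.002, 1]
    - [0, 0, 0, 0, 0.002, -0.002, 1]
    - [0, 0, 0, 0, 0.002, -0.002, 1]

```text
t: 30.58
ee_pos: [0.5611, -0.1636, 0.0328]
orientation: [2.22, 2.22, 0.002]
ft_force: [-3.0, 1.4, 16.2]
finger_gap: 0.0576
finger_force: 60.7
```

To row units: 0.369 m / 0.5 = 0.738, 0.35 m / 0.5 = 0.7.

carry_out:
  plan:
    - [0, 0, 0, 0, 0, -0.008, 1]
    - [0, 0, 0, 0, 0, -0.03, 1]
    - [0, 0, 0, 0, 0, -0.08, 1]
    - [0, 0, 0, 0, 0, -0.15, 1]
    - [0, 0, 0, 0.02, -0.02, -0.21, 1]
    - [0, 0, 0, 0.08, -0.06, -0.22, 1]
    - [0, 0, 0, 0.14, -0.11, -0.22, 1]
    - [0, 0, 0, 0.2, -0.16, -0.22, 1]
    - [0, 0, 0, 0.26, -0.2, -0.22, 1]
    - [0, 0, 0, 0.33, -0.232, -0.22, 1]
    - [0, 0, 0, 0.41, -0.232, -0.22, 1]
    - [0, 0, 0, 0.49, -0.232, -0.22, 1]
    - [0, 0, 0, 0.57, -0.232, -0.22, 1]
    - [0, 0, 0, 0.64, -0.232, -0.22, 1]
    - [0, 0, 0, 0.7, -0.232, -0.22, 1]
    - [0, 0, 0, 0.738, -0.232, -0.22, 1]
    - [0, 0, 0, 0.738, -0.232, -0.18, 1]
    - [0, 0, 0, 0.738, -0.232, -0.14, 1]
    - [0, 0, 0, 0.738, -0.232, -0.12, 1]
    - [0, 0, 0, 0.738, -0.232, -0.12, 1]

```text
t: 32.25
ee_pos: [0.4433, 0.2052, 0.09]
orientation: [-2.221, -2.221, 0.004]
ft_force: [-0.1, 0.1, -0.9]
finger_gap: 0.0573
finger_force: 64.3
```

carry_out:
  plan:
    - [0, 0, 0, 0, 0, 0, 1]
    - [0, 0, 0, 0, 0, 0, 1]

```text
t: 32.42
ee_pos: [0.4449, 0.2055, 0.092]
orientation: [2.222, 2.22, 0.001]
ft_force: [-0.3, 0.6, -1.6]
finger_gap: 0.0571
finger_force: 64.3
```

To row units: 0.038 m / 0.5 = 0.076, 0.036 m / 0.5 = 0.072.

carry_out:
  plan:
    - [0, 0, 0, 0, 0.0008, 0.03, 1]
    - [0, 0, 0, 0, 0.0008, 0.05, 1]
    - [0, 0, 0, 0, 0.0008, 0.06, 1]
    - [0, 0, 0, 0, 0.0008, 0.066, 1]
    - [0, 0, 0, 0, 0.0008, 0.072, 1]
    - [0, 0, 0, 0, 0.0008, 0.076, 1]
    - [0, 0, 0, 0, 0.0008, 0.076, 1]
    - [0, 0, 0, 0, 0.0008, 0.076, 1]

```text
t: 33.08
ee_pos: [0.4448, 0.2057, 0.0532]
orientation: [2.221, 2.221, 0.0]
ft_force: [-0.1, 0.2, -1.3]
finger_gap: 0.0571
finger_force: 64.3
```

To row units: 0.002 m / 0.5 = 0.004, 0.0014 m / 0.5 = 0.0028.

carry_out:
  plan:
    - [0, 0, 0, 0, 0, 0.0014, 1]
    - [0, 0, 0, 0, 0, 0.0028, 1]
    - [0, 0, 0, 0, 0, 0.004, 1]
    - [0, 0, 0, 0, 0, 0.004, 1]
    - [0, 0, 0, 0, 0, 0.004, 1]

```text
t: 33.5
ee_pos: [0.445, 0.2058, 0.0526]
orientation: [2.221, 2.221, 0.002]
ft_force: [-9.0, -3.2, 41.3]
finger_gap: 0.0574
finger_force: 68.4
```

It made contact at the height expected for a full seat. Releasing and backing off.

To row units: -0.15 m / 0.5 = -0.3, -0.002 m / 0.5 = -0.004.

carry_out:
  plan:
    - [0, 0, 0, 0, 0, -0.004, 1]
    - [0, 0, 0, 0, 0, -0.004, -1]
    - [0, 0, 0, 0, 0, -0.004, -1]
    - [0, 0, 0, 0, 0, -0.004, -1]
    - [0, 0, 0, 0, 0, -0.01, -1]
    - [0, 0, 0, 0, 0, -0.05, -1]
    - [0, 0, 0, 0, 0, -0.12, -1]
    - [0, 0, 0, 0, 0, -0.2, -1]
    - [0, 0, 0, 0, 0, -0.28, -1]
    - [0, 0, 0, -0.06, 0, -0.3, -1]
    - [0, 0, 0, -0.12, 0, -0.3, -1]
    - [0, 0, 0, -0.12, 0, -0.3, -1]
    - [0, 0, 0, -0.12, 0, -0.3, -1]

```text
t: 34.58
ee_pos: [0.4447, 0.1446, 0.2014]
orientation: [2.224, 2.219, 0.001]
ft_force: [-0.2, 0.3, 0.6]
finger_gap: 0.0855
finger_force: 0.0
```

```bash
python3 - <<'E'
from h import *
s=observe();print(s["t"],s["ee_pos"].round(4),s["ft_force"].round(1),s["finger_gap"])
d=cam("wrist");print(fit(d,(.4445,.2055),.03,.076,.006),fit(d,(.4445,.2045),.046,.029,.006))
p=proj(d,[[.4445,.205,.05]])[0].astype(int);print(p)
w=d["color"][max(p[1]-90,0):p[1]+90,p[0]-90:p[0]+90];w=cv2.resize(w,(360,360))
a=cam("side")["color"][130:430,240:390];b=cam("scene")["color"][240:320,220:310]
cv2.imwrite("pics/h8.png",np.hstack([w,cv2.resize(a,(180,360)),cv2.resize(b,(240,213))[:213] if 0 else cv2.copyMakeBorder(cv2.resize(b,(240,213)),0,147,0,0,0)]))
E
```

```text
34.5833 [0.4447 0.1446 0.2014] [-0.2  0.3  0.6] 0.08547804174522394
[0.4445 0.2085] [0.4445 0.2045]
[319 134]
```

View pics/h8.png

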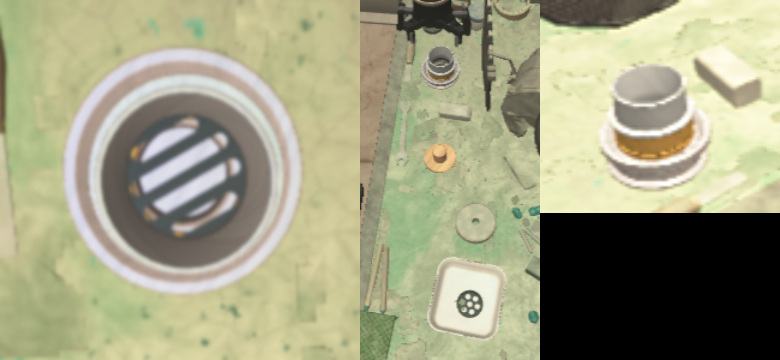

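The sieve is rebuilt concentric and level, with the slotted plate visible down through the funnel and the coarse plate flat in the tray. The funnel-top fit (0.4445, 0.2085) is the same as at the start.

```bash
python3 -c "
from workcell import *
print(close_job())"
```

```text
the job is handed in; nothing more can be done
None
```

The job is handed in: the sieve is rebuilt on the catch pan with the slotted plate, ring and funnel seated, the coarse plate lies rim up in the white tray, the fine plate was never touched, and the clock read about 35 s.

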